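# Pack the sample caddy for a combustion run

## Task

Pack the caddy for the next run: the long combustion boat goes in the long recess, the crucible in the square one, the slim capped vial in the small round one and the lidded weighing bottle in the large round one. Each must stand upright, down on the floor of its recess. The short boat and the dropper bottle do not belong: leave them standing where they are on the bench.

Things in the scene. Friction and masses are not known exactly. Their poses are not given: they have to be found in the camera images.
- long_boat: the long combustion boat: a narrow open white ceramic trough, 82 x 21 x 12 mm (x along its length), rounded ends, a dark streak of sample inside. Origin: centre of its underside. Stands on the bench.
- crucible: white porcelain crucible, open on top, 43 mm across the rim, tapering to a 26 mm foot, 32 mm high. Origin: centre of its underside. Stands on the bench; can be gripped outside, just under the rim.
- vial: slim glass sample vial with a dark screw cap and a paper label, 21 mm diameter, 50 mm high (the cap is the top 11 mm, 19 mm diameter, and does not come off). Origin: centre of its underside. Stands on the bench.
- weighing_bottle: squat clear glass weighing bottle, dark sample inside, with a flat pale knobbed lid: 37 mm diameter, body and lid rim 39 mm high, knob 12 mm diameter up to 48 mm; the lid does not come off. Origin: centre of its underside. Stands on the bench.
- dropper_bottle: look-alike that stays: small dark dropper bottle with a label and a rubber bulb on top, 34 x 32 mm, 90 mm high. Origin: centre of its underside.
- short_boat: look-alike that stays: short combustion boat of white ceramic, 52 x 21 x 12 mm (x along its length). Origin: centre of its underside.
- boat_insert: insert 112 x 70 x 15 mm, one of four laid 2 x 2 in a metal caddy (places shuffled, all fixed), with a long rectangular recess, 100 mm (along x) by 38 mm, 5 mm deep, central in its grey face; white floor. Origin: centre of its underside, 3 mm above the bench; z up, x along the 112 mm side. Recess floor 10 mm, face 15 mm above the origin. Caddy rim level with the faces.
- crucible_insert: insert 112 x 70 x 15 mm, one of four laid 2 x 2 in a metal caddy (places shuffled, all fixed), with a square recess, 48 x 48 mm, 5 mm deep, central in its grey face; white floor. Origin: centre of its underside, 3 mm above the bench; z up, x along the 112 mm side. Recess floor 10 mm, face 15 mm above the origin. Caddy rim level with the faces.
- vial_insert: insert 112 x 70 x 15 mm, one of four laid 2 x 2 in a metal caddy (places shuffled, all fixed), with a small round recess, 37 mm diameter, 5 mm deep, central in its grey face; white floor. Origin: centre of its underside, 3 mm above the bench; z up, x along the 112 mm side. Recess floor 10 mm, face 15 mm above the origin. Caddy rim level with the faces.
- weighing_insert: insert 112 x 70 x 15 mm, one of four laid 2 x 2 in a metal caddy (places shuffled, all fixed), with a large round recess, 55 mm diameter, 5 mm deep, central in its grey face; white floor. Origin: centre of its underside, 3 mm above the bench; z up, x along the 112 mm side. Recess floor 10 mm, face 15 mm above the origin. Caddy rim level with the faces.

How it is judged (in metres and radians):
At the end, for the whole second after the job is handed in: Long boat, crucible, vial and weighing bottle each rest on the floor of their own recess (within 16 mm of its centre, underside within 2.5 mm of the floor), upright within 0.12 rad, released and at rest; the short boat and the dropper bottle stand upright within 20 mm of where they were (horizontal distance between long_boat and boat_insert below 0.016 m and z of long_boat in the frame of boat_insert below 0.0125 m and angle between each of long_boat, crucible, vial, weighing_bottle, dropper_bottle, short_boat's own z axis and vertical below 0.12 rad and linear speed of each of long_boat, crucible, vial, weighing_bottle below 0.02 m/s and contact force between each of long_boat, crucible, vial, weighing_bottle and the fingers below 0.05 N and horizontal distance between crucible and crucible_insert below 0.016 m and z of crucible in the frame of crucible_insert below 0.0125 m and horizontal distance between vial and vial_insert below 0.016 m and z of vial in the frame of vial_insert below 0.0125 m and horizontal distance between weighing_bottle and weighing_insert below 0.016 m and z of weighing_bottle in the frame of weighing_insert below 0.0125 m and distance of each of dropper_bottle, short_boat from where it was at the start of the episode below 0.02 m); the robot touches nothing.
It fails at once if the dropper bottle, which stays behind, is displaced or knocked over (distance of dropper_bottle from where it was at the start of the episode above 0.02 m or angle between dropper_bottle's own z axis and vertical above 0.3 rad).
It fails at once if the short boat, which stays behind, is displaced or knocked over (distance of short_boat from where it was at the start of the episode above 0.02 m or angle between short_boat's own z axis and vertical above 0.3 rad).
It also fails if it takes over 112 s, if anything falls off the work surface, if the arm or the gripper's body presses on something with over 40 N, if the wrist force passes 120 N, or if a joint passes its speed limit or range.

## Robot

A 6-joint arm with a two-finger parallel gripper is mounted at the origin on a cart in front of the work surface, level with it; the furniture and walls round the work are solid. World frame = base frame: x ahead of the robot, y to its left, z up, the work surface at z = 0. Lengths are in mm, angles in rad, forces in N, time in s.
With the tool pointing down it reaches from about 275 to 750 mm from the base axis. Payload 10.2 kg.
Tool frame: the origin (TCP) lies between the finger pads; the fingertips stand 19 mm ahead of it and the grasp point (between the pads) is the TCP; z points along the fingers, y is the line along which they close (so a half turn about z gives the same grasp; the last joint's range is limited). The gripper opens to 85 mm and grips with 20 to 120 N. Pads are 22 mm wide; open, the fingers measure 114 mm over their backs; the gripper's body (76 mm by 85 mm) begins 54 mm behind the grasp point. The pads swing forward as they close: fully open they stand 13 mm farther back than shut.
Start: joints at [-1.338, 0.313, 1.498, -0, 1.331, -0.223], TCP at [231.084, -471.414, 250.294] pointing down, gripper open.
Joint ranges: [-2.94, 2.94], [-0.97, 2.17], [0.19, 2.56], [-1.23, 4.37], [0.02, 3.11], [-2.88, 2.88]. Speed limits (rad/s): [2.39, 2.39, 3.01, 3.14, 3.14, 3.14].

## Interface

Orientations are given as a unit quaternion [w, x, y, z].
In Python, from rig import sense, capture, finish_job gives the robot as it stands. The module is installed in compiled form; this text tells all that it offers.
- The arm moves only by the tool move_arm, never from a script. Its argument "moves" is a list of rows, each an object with "turn": the turn, a rotation vector about the tool's x, y, z in rad, a list of three; "translation": the shift along the tool's x, y, z in mm, a list of three; "hand": the opening, from 0 (shut) to 1 (fully open). In form: [{"turn": [wx, wy, wz], "translation": [x, y, z], "hand": hand}, ...]. A call has 1 to 10 rows; each row shifts and turns the commanded pose from where the row before left it, along the tool's axes as they then stand; what a row does not reach is not made up. A row lasts 1/12 s, in which the tool goes at most 41.7 mm and 7.16 degrees, less where a joint would pass 70% of its speed; a pose out of reach is approached as far as the arm can. A call with a gripper value outside its range is refused whole. The fingers move at their own pace and stop on an object; "grip_force" is the grip in N (left out, the last holds). Time passes only in rows, so rows that do not move let the fingers close. It gives the time, the measured TCP pose, the force, the opening and the grip force at its end, in the units of the state.
- sense(): the state, without advancing time (a new reading comes with each control period).
- capture(name): name is "scene" or "top" or "wrist"; returns a dict with "image" (384x512x3 uint8, blue, green, red), "z_map" (384x512 float32, mm along the optical axis (not along the pixel's ray), 0 where there is no reading), "vertical_fov" (degrees; the focal length in pixels is half the picture's height over the tangent of half this angle, whatever the lens; pixels are square), "cx", "cy" (the principal point, pixels), "R" (3x3) and "t" (3): a world point X has camera coordinates R X + t; the wrist camera has in their place "T_tool_cam" (4x4, takes a point from camera to tool coordinates, whose origin is the TCP and whose axes are the flange's). Camera axes: x right, y down, z forward; pixel columns grow to the right and rows downward; lengths in mm; the calibration is good to about 2 mm. A picture is of the moment at which its call begins: read the wrist's pose just before it.
- finish_job(): hands the job in; it is judged then, once.
The state is a dict: "time_s": time; "joints": joint angles; "dq": joint speeds; "tau": joint torques, N m; "eef_pos": TCP position; "ee_rot": TCP orientation; "force": force on the tool from outside, world axes, zero at the start; "wrist_torque": the same for the moment, N m; "grip_width": opening from 0.0 (shut) to 1.0 (fully open); "grip_force": force on a finger pad.
Only numpy, scipy, OpenCV 4.12 (cv2) and the standard library are available. Lean on these libraries where they do the work, as an engineer would, in place of code of your own. Each camera call takes 0.05 s, during which the arm holds its last target. There are 200 camera calls.

## Working session

There is one attempt and no reset: what is moved stays moved. The work goes in short steps, Python scripts to look and compute and a tool call to move; the robot and the scene stay as the last step left them, time stands still between calls to the robot, and variables do not carry over. Pictures are saved under pics/ and viewed, at most 18 in all, crops included, and the job is handed in when it is done.

Besides the shell and the picture viewer there is one more tool, called after "Request:" by a JSON object that holds its "name" and its "arguments". move_arm: Moves the arm, as the interface text tells. Its arguments: {"type":"object","properties":{"moves":{"type":"array","items":{"type":"object","properties":{"turn":{"type":"array","items":{"type":"number"}},"translation":{"type":"array","items":{"type":"number"}},"hand":{"type":"number"}}}},"grip_force":{"type":"number"}},"required":["moves"]}

```bash
mkdir -p pics; cat > h.py <<'E'
import numpy as np, cv2
from rig import sense, capture, finish_job
def K(c):
    h,w=c["image"].shape[:2]; f=h/2/np.tan(np.radians(c["vertical_fov"])/2); return f,c["cx"],c["cy"]
def world_map(c):
    f,cx,cy=K(c); z=c["z_map"]; v,u=np.mgrid[:z.shape[0],:z.shape[1]]
    P=np.stack([(u-cx)/f*z,(v-cy)/f*z,z],-1)
    return (P-np.array(c["t"]))@np.array(c["R"])
def ray(c,u,v,h):
    f,cx,cy=K(c); R=np.array(c["R"]);o=-R.T@np.array(c["t"]); d=R.T@np.array([(u-cx)/f,(v-cy)/f,1]); return o+d*(h-o[2])/d[2]
E
python3 - <<'E'
from h import *
import pickle
for n in("top","scene"):
    c=capture(n); pickle.dump(c,open(n+".pkl","wb")); cv2.imwrite(f"pics/{n}.png",c["image"])
    print(n,c["vertical_fov"],c["cx"],c["cy"],-np.array(c["R"]).T@c["t"])
print(sense())
E
```

```text
top 43.05018207913037 259.39167913282006 191.67188335827007 [ 282.89058332   16.86990143 1364.56199817]
scene 46.501119295622 253.4600781693209 186.43905559761123 [112.80382389 553.92883281 877.34195067]
{'time_s': 0.1, 'joints': array([-1.33837728e+00,  3.13417788e-01,  1.49836901e+00,  4.07086959e-06,
        1.33104741e+00, -2.23363042e-01]), 'dq': array([ 0.0008609 , -0.0011725 , -0.00311488,  0.00084005,  0.00028164,
       -0.00081699]), 'tau': array([ 1.76092937e-03, -4.12899292e+01, -2.60143840e+01, -2.09426748e-04,
        3.02897795e-03, -1.44888688e-07]), 'eef_pos': array([ 231.04168886, -471.18257526,  249.77718059]), 'ee_rot': array([-6.20779293e-04,  9.74144946e-01,  2.25923084e-01, -8.33973282e-07]), 'force': array([ 0.46263461,  0.69677811, -0.10693663]), 'wrist_torque': array([0.02739191, 0.0356437 , 0.00216699]), 'grip_force': 0.0, 'grip_width': 1.0000447447626664}
```

View pics/top.png

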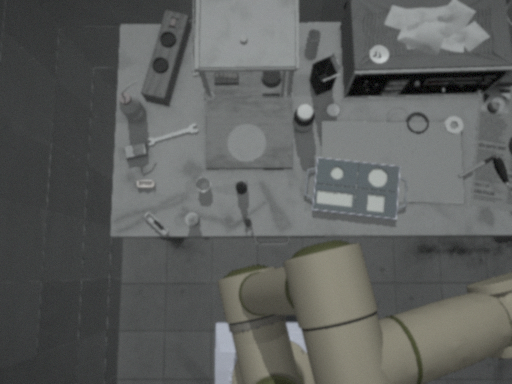

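View pics/scene.png

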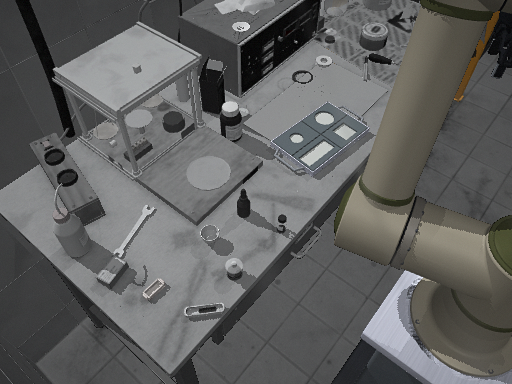

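```bash
python3 - <<'E'
from h import *
import pickle
t=pickle.load(open("top.pkl","rb"));s=pickle.load(open("scene.pkl","rb"))
a=cv2.resize(t["image"][150:245,115:265],None,fx=5,fy=5,interpolation=cv2.INTER_CUBIC)
a=cv2.convertScaleAbs(a,alpha=1.5); cv2.imwrite("pics/a.png",a)
b=cv2.resize(s["image"][180:330,130:330],None,fx=4,fy=4,interpolation=cv2.INTER_CUBIC);b=cv2.convertScaleAbs(b,alpha=1.5); cv2.imwrite("pics/b.png",b)
W=world_map(t)
for n,u,v in [("long",157,223),("short",146,184),("weigh",192,218),("cruc",203,185),("drop",241,187),("vial",248,223),("bench",220,200)]:
    print(n,W[v,u].round(),ray(t,u,v,10).round())
g=cv2.cvtColor(t["image"],cv2.COLOR_BGR2GRAY)
# recess floors: bright blobs in caddy at z=13
m=np.zeros_like(g); m[155:222,310:402]=(g[155:222,310:402]>170)*255
print(g[178,377],g[203,375])
for c in cv2.findContours(m,cv2.RETR_EXTERNAL,cv2.CHAIN_APPROX_NONE)[0]:
    if cv2.contourArea(c)<30: continue
    (u,v),wh,an=cv2.minAreaRect(c); print("recess",(u,v),wh,an,ray(t,u,v,13).round(1),cv2.contourArea(c))
E
```

```text
long [424. 325.   3.] [423. 324.  10.]
short [535. 360.   5.] [534. 359.  10.]
weigh [432. 220.  51.] [437. 226.  10.]
cruc [531. 197.   7.] [530. 196.  10.]
drop [515.  86.  61.] [524.  89.  10.]
vial [417.  67.  53.] [422.  69.  10.]
bench [488. 149.   1.] [487. 148.  10.]
175 174
recess (375.0, 203.0) (12.0, 12.0) 90.0 [ 475.5 -286.3   13. ] 119.5
recess (333.63525390625, 198.51231384277344) (31.596973419189453, 9.053573608398438) 5.19442892074585 [ 488.9 -171.3   13. ] 232.0
recess (377.0, 177.5) (13.0, 14.0) 90.0 [ 548. -295.   13.] 134.0
recess (336.5, 173.5) (7.0, 7.0) 90.0 [ 560.3 -181.5   13. ] 39.5
```

View pics/a.png

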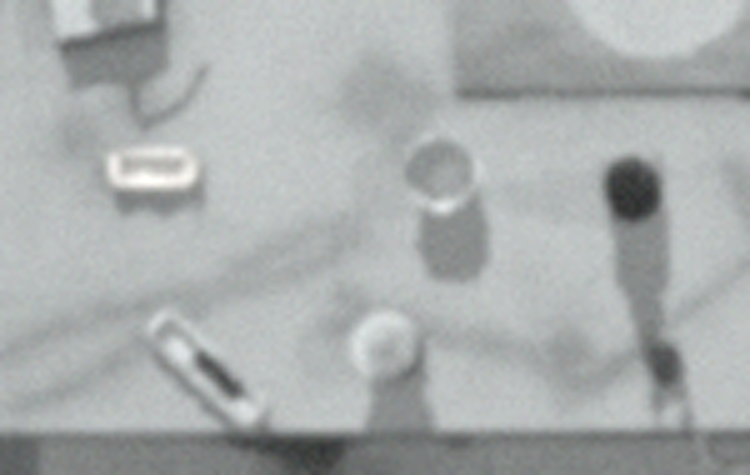

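View pics/b.png

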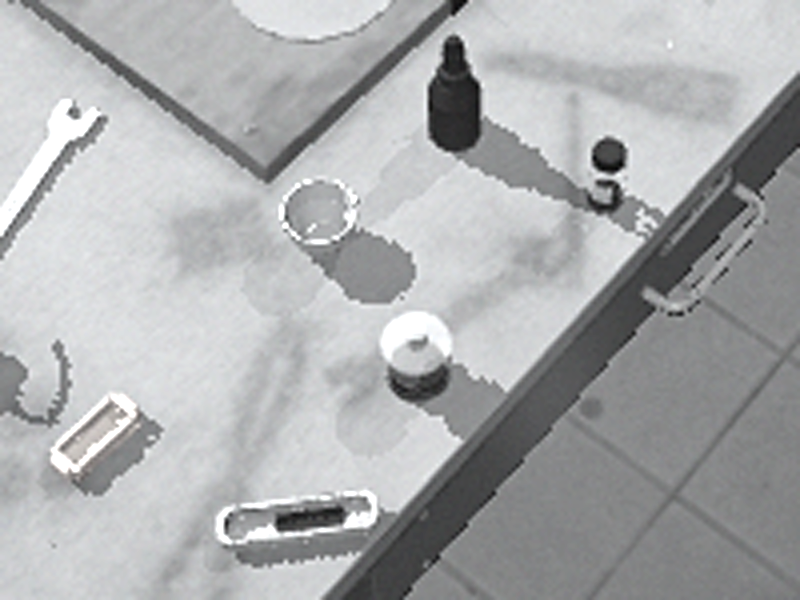

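The views agree: the long boat lies at (157,223) in the top view, crucible (203,185), weighing bottle (192,218), vial (248,222), dropper bottle (241,187) and short boat (146,184). The recesses are at (334,198), (375,203), (377,177) and (336,173). I'll turn the tool to yaw 90° first, then use the wrist camera.

Request:
{"name": "move_arm", "arguments": {"moves": [{"turn": [0, 0, -0.1115], "translation": [0, 0, 0], "hand": 1}, {"turn": [0, 0, -0.1115], "translation": [0, 0, 0], "hand": 1}, {"turn": [0, 0, -0.1115], "translation": [0, 0, 0], "hand": 1}, {"turn": [0, 0, -0.1115], "translation": [0, 0, 0], "hand": 1}, {"turn": [0, 0, -0.1115], "translation": [0, 0, 0], "hand": 1}, {"turn": [0, 0, -0.1115], "translation": [0, 0, 0], "hand": 1}, {"turn": [0, 0, -0.1115], "translation": [0, 0, 0], "hand": 1}, {"turn": [0, 0, -0.1115], "translation": [0, 0, 0], "hand": 1}, {"turn": [0, 0, -0.1115], "translation": [0, 0, 0], "hand": 1}, {"turn": [0, 0, -0.1115], "translation": [0, 0, 0], "hand": 1}]}}

```text
time_s: 0.93
eef_pos: [231.0, -471.3, 249.9]
ee_rot: [-0.0, 0.705, 0.709, 0.0]
force: [0.4, 0.0, -0.0]
grip_width: 1.004
grip_force: 0.0
```

Request:
{"name": "move_arm", "arguments": {"moves": [{"turn": [0, 0, 0], "translation": [25, 25, -6], "hand": 1}, {"turn": [0, 0, 0], "translation": [25, 25, -6], "hand": 1}, {"turn": [0, 0, 0], "translation": [25, 25, -6], "hand": 1}, {"turn": [0, 0, 0], "translation": [25, 25, -6], "hand": 1}, {"turn": [0, 0, 0], "translation": [25, 25, -6], "hand": 1}, {"turn": [0, 0, 0], "translation": [25, 25, -6], "hand": 1}, {"turn": [0, 0, 0], "translation": [25, 25, -6], "hand": 1}, {"turn": [0, 0, 0], "translation": [25, 25, -6], "hand": 1}, {"turn": [0, 0, 0], "translation": [25, 0, 0], "hand": 1}, {"turn": [0, 0, 0], "translation": [0, 0, 0], "hand": 1}]}}

```text
time_s: 1.77
eef_pos: [432.0, -242.8, 298.4]
ee_rot: [-0.0, 0.706, 0.709, 0.0]
force: [-0.2, -0.4, -0.3]
grip_width: 0.996
grip_force: 0.0
```

```bash
cat >> h.py <<'E'
from scipy.spatial.transform import Rotation as Rn
def wrist():
    s=sense(); c=capture("wrist"); q=s["ee_rot"]; T=np.eye(4); T[:3,:3]=Rn.from_quat(np.r_[q[1:],q[0]]).as_matrix(); T[:3,3]=s["eef_pos"]
    M=np.linalg.inv(T@np.array(c["T_tool_cam"])); c["R"]=M[:3,:3]; c["t"]=M[:3,3]; return c
E
python3 - <<'E'
from h import *
import pickle
c=wrist(); pickle.dump(c,open("w1.pkl","wb")); cv2.imwrite("pics/w1.png",c["image"])
print(c["T_tool_cam"], [ray(c,u,v,18).round() for u,v in((0,0),(511,0),(511,383),(0,383))])
E
```

```text
[[ 3.53420698e-04 -9.45322848e-01 -3.26135844e-01  8.34607980e+01]
 [ 9.99999879e-01  4.45654606e-04 -2.08093737e-04  1.32321527e-01]
 [ 3.42059705e-04 -3.26135731e-01  9.45322891e-01 -1.23803640e+02]
 [ 0.00000000e+00  0.00000000e+00  0.00000000e+00  1.00000000e+00]] [array([130., -64.,  18.]), array([732., -61.,  18.]), array([ 907., -675.,   18.]), array([ -39., -680.,   18.])]
```

View pics/w1.png

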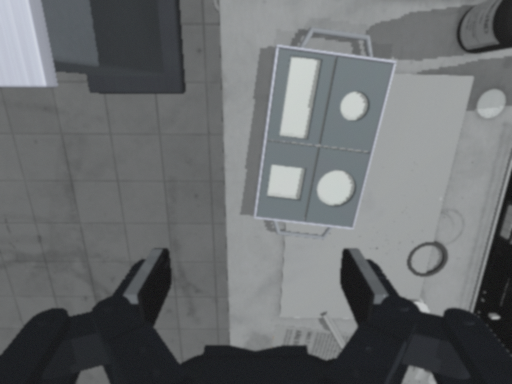

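The wrist image shows the caddy well: the long recess at (300,97), square at (285,182), small round at (354,106) and large round at (335,188). Next I measure these and go to the bench objects.

```bash
python3 - <<'E'
from h import *
import pickle
for src in("w1","scene"):
    c=pickle.load(open(src+".pkl","rb")); g=cv2.cvtColor(c["image"],cv2.COLOR_BGR2GRAY)
    x0,y0,x1,y1=(250,40,400,230) if src=="w1" else (272,103,370,172)
    m=np.zeros_like(g); m[y0:y1,x0:x1]=(g[y0:y1,x0:x1]>150)*255
    m=cv2.morphologyEx(m,cv2.MORPH_OPEN,np.ones((3,3)))
    print(src)
    for k in cv2.findContours(m,cv2.RETR_EXTERNAL,cv2.CHAIN_APPROX_NONE)[0]:
        if cv2.contourArea(k)<60: continue
        p=np.array([ray(c,*q,13)[:2] for q in k[:,0].astype(float)],np.float32)
        (ce,wh,an)=cv2.minAreaRect(p); print(np.round(ce,1),np.round(wh,1),round(an,1))
E
```

```text
w1
[ 508.6 -356.1] [62.7 15. ] 0.3
[ 433.5 -351.5] [18.2 18.3] 0.3
[ 547.1 -296.4] [50.6 52.2] 4.1
[ 473.4 -287.8] [47.4 45. ] 83.2
[ 560.3 -182.4] [34.  33.1] 46.8
[ 598.1 -244.1] [105.7 238.1] 0.3
[ 487.8 -173.5] [100.   36.4] 83.2
[ 521.6 -116.9] [ 3.7 77.1] 83.2
[ 439.6 -108.6] [24.9  9. ] 0.3
scene
[ 489.3 -175.3] [96.6 31.2] 84.1
[ 474.7 -290.4] [43.6 39.2] 83.1
[ 549.3 -300.1] [48.8 41.1] 39.9
```

Request:
{"name": "move_arm", "arguments": {"moves": [{"turn": [0, 0, 0], "translation": [40, 0, 0], "hand": 1}, {"turn": [0, 0, 0], "translation": [40, 0, 0], "hand": 1}, {"turn": [0, 0, 0], "translation": [40, 0, 0], "hand": 1}, {"turn": [0, 0, 0], "translation": [40, 0, 0], "hand": 1}, {"turn": [0, 0, 0], "translation": [40, 0, 0], "hand": 1}, {"turn": [0, 0, 0], "translation": [40, 0, 0], "hand": 1}, {"turn": [0, 0, 0], "translation": [40, 0, 0], "hand": 1}, {"turn": [0, 0, 0], "translation": [40, 0, 0], "hand": 1}, {"turn": [0, 0, 0], "translation": [40, 0, 0], "hand": 1}, {"turn": [0, 0, 0], "translation": [40, 0, 0], "hand": 1}]}}

```text
time_s: 2.65
eef_pos: [431.1, 154.6, 298.2]
ee_rot: [0.0, 0.708, 0.707, -0.0]
force: [0.6, -0.5, -0.1]
grip_width: 1.004
grip_force: 0.0
```

Request:
{"name": "move_arm", "arguments": {"moves": [{"turn": [0, 0, 0], "translation": [0, 0, 0], "hand": 1}, {"turn": [0, 0, 0], "translation": [0, 0, 0], "hand": 1}]}}

```text
time_s: 2.82
eef_pos: [431.1, 154.3, 297.9]
ee_rot: [-0.0, 0.706, 0.708, -0.0]
force: [-0.0, -0.4, -0.3]
grip_width: 0.999
grip_force: 0.0
```

```bash
python3 - <<'E'
from h import *
import pickle
c=wrist(); pickle.dump(c,open("w2.pkl","wb")); cv2.imwrite("pics/w2.png",c["image"])
print(sense()["eef_pos"])
E
```

```text
[431.29591624 153.0883966  297.929474  ]
```

View pics/w2.png

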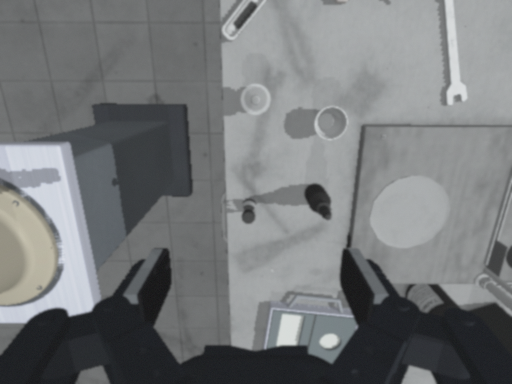

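Wrist view 2 shows the long boat at (243,18), weighing bottle (256,99), crucible (331,123), vial (249,212) and dropper bottle (318,200). I intersect rays on the known top heights and compare with the other views.

```bash
python3 - <<'E'
from h import *
import pickle
w,t,s=[pickle.load(open(n+".pkl","rb")) for n in("w2","top","scene")]
# (name, height, pixel in wrist, top, scene)
L=[("cruc",32,(331,123),(203,184.6),(130+318/4,180+212/4)),("weigh lid",40,(256,99),(192,218.6),(130+416/4,180+343/4)),
("vial cap",50,(249,213),(247.8,222.4),(130+609/4,180+155/4)),("long",12,(243,18),(156.5,224),(130+298/4,180+517/4))]
for n,h,a,b,c in L: print(n,ray(w,*a,h).round(1),ray(t,*b,h).round(1),ray(s,*c,h).round(1))
g=cv2.cvtColor(s["image"],cv2.COLOR_BGR2GRAY); x0,y0=180,298
m=np.zeros_like(g); m[298:322,180:228]=(g[298:322,180:228]>165)*255
k=max(cv2.findContours(m,cv2.RETR_EXTERNAL,cv2.CHAIN_APPROX_NONE)[0],key=cv2.contourArea)
p=np.array([ray(s,*q,12)[:2] for q in k[:,0].astype(float)],np.float32); print("scene boat",cv2.minAreaRect(p))
W=world_map(w)
for u,v in((249,213),(256,99),(316,205)): print(W[v,u].round())
E
```

```text
cruc [528.1 193.9  32. ] [527.4 193.6  32. ] [527.2 195.7  32. ]
weigh lid [431.5 223.5  40. ] [431.5 221.2  40. ] [428.4 225.7  40. ]
vial cap [422.6  75.5  50. ] [419.2  67.9  50. ] [419.   71.7  50. ]
long [415.4 316.6  12. ] [420.  324.7  12. ] [420.  327.6  12. ]
scene boat ((397.079833984375, 304.1059875488281), (11.193153381347656, 20.26715850830078), 16.46619415283203)
[423.  75.  50.]
[432. 224.  50.]
[511.  91.  58.]
```

Request:
{"name": "move_arm", "arguments": {"grip_force": 30, "moves": [{"turn": [0, 0, 0], "translation": [14, 32, 0], "hand": 1}, {"turn": [0, 0, 0], "translation": [14, 32, 0], "hand": 1}, {"turn": [0, 0, 0], "translation": [13, 33, 0], "hand": 1}, {"turn": [0, 0, 0], "translation": [0, 0, 38], "hand": 1}, {"turn": [0, 0, 0], "translation": [0, 0, 38], "hand": 1}, {"turn": [0, 0, 0], "translation": [0, 0, 38], "hand": 1}, {"turn": [0, 0, 0], "translation": [0, 0, 38], "hand": 1}, {"turn": [0, 0, 0], "translation": [0, 0, 38], "hand": 1}, {"turn": [0, 0, 0], "translation": [0, 0, 10], "hand": 1}, {"turn": [0, 0, 0], "translation": [0, 0, 0], "hand": 1}]}}

```text
time_s: 3.7
eef_pos: [527.4, 192.6, 96.2]
ee_rot: [-0.002, 0.708, 0.706, -0.002]
force: [1.3, -0.3, 0.3]
grip_width: 0.999
grip_force: 0.0
```

```bash
python3 - <<'E'
from h import *
c=wrist(); cv2.imwrite("pics/w3.png",c["image"]); print(sense()["eef_pos"])
E
```

```text
[528.71208418 193.22644015  98.69988115]
```

View pics/w3.png

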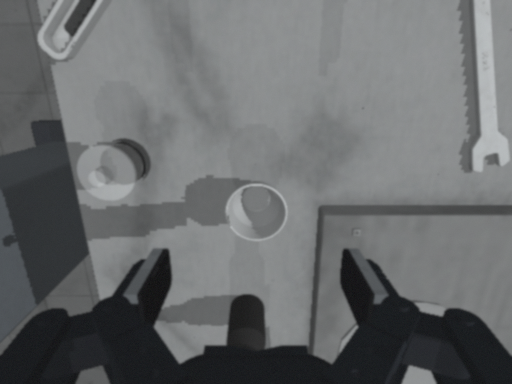

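The crucible sits at (257,212), laterally centred. The board edge at column 317 lies under the right finger, so I check its height.

```bash
python3 - <<'E'
from h import *
c=wrist(); W=world_map(c)
for u in (305,312,316,320,324,330,345): print(u,W[212+10,u].round(1),W[260,u].round(1))
print("rim",[ray(c,u,v,32).round(1) for u,v in((226,212),(288,212),(257,183),(257,241))])
E
```

```text
305 [ 5.695e+02  1.715e+02 -1.000e-01] [ 5.715e+02  1.354e+02 -2.000e-01]
312 [575.1 172.    1. ] [575.5 141.4   9.2]
316 [575.3 178.5  14.6] [575.8 149.5  22. ]
320 [576.2 182.8  23.7] [578.5 150.4  23.5]
324 [579.2 182.6  23.5] [581.8 149.9  22.7]
330 [583.7 182.5  23.1] [586.2 150.4  23.5]
345 [594.5 182.8  23.9] [571.5 198.7  99.5]
rim [array([508.4, 194.4,  32. ]), array([551.5, 194.3,  32. ]), array([529.9, 215.5,  32. ]), array([529.9, 171.7,  32. ])]
```

The board (23 mm high, edge x=575, y<183) would be in the way of the finger, so I grasp along the diagonal at yaw 135°.

Request:
{"name": "move_arm", "arguments": {"moves": [{"turn": [0, 0, -0.1122], "translation": [0, 0, 0], "hand": 1}, {"turn": [0, 0, -0.1122], "translation": [0, 0, 0], "hand": 1}, {"turn": [0, 0, -0.1122], "translation": [0, 0, 0], "hand": 1}, {"turn": [0, 0, -0.1122], "translation": [0, 0, 0], "hand": 1}, {"turn": [0, 0, -0.1122], "translation": [0, 0, 0], "hand": 1}, {"turn": [0, 0, -0.1122], "translation": [0, 0, 0], "hand": 1}, {"turn": [0, 0, -0.1122], "translation": [0, 2, 0], "hand": 0.9}, {"turn": [0, 0, 0], "translation": [0, 0, 30], "hand": 0.85}, {"turn": [0, 0, 0], "translation": [0, 0, 25], "hand": 0.85}, {"turn": [0, 0, 0], "translation": [0, 0, 17], "hand": 0.85}]}}

```text
time_s: 4.63
eef_pos: [530.8, 195.6, 27.3]
ee_rot: [0.001, 0.383, 0.924, 0.001]
force: [1.2, -0.1, -1.7]
grip_width: 0.847
grip_force: 0.0
```

Request:
{"name": "move_arm", "arguments": {"grip_force": 30, "moves": [{"turn": [0, 0, 0], "translation": [0, 0, 0], "hand": 0.7}, {"turn": [0, 0, 0], "translation": [0, 0, 0], "hand": 0.3}, {"turn": [0, 0, 0], "translation": [0, 0, 0], "hand": 0.3}, {"turn": [0, 0, 0], "translation": [0, 0, 0], "hand": 0.3}, {"turn": [0, 0, 0], "translation": [0, 0, 0], "hand": 0.3}, {"turn": [0, 0, 0], "translation": [0, 0, 0], "hand": 0.3}, {"turn": [0, 0, 0], "translation": [0, 0, 0], "hand": 0.3}, {"turn": [0, 0, 0], "translation": [0, 0, 0], "hand": 0.3}]}}

```text
time_s: 5.3
eef_pos: [531.1, 195.9, 28.8]
ee_rot: [0.002, 0.383, 0.924, 0.001]
force: [-1.4, -1.3, 8.1]
grip_width: 0.466
grip_force: 30.0
```

Request:
{"name": "move_arm", "arguments": {"moves": [{"turn": [0, 0, 0], "translation": [0, 0, -10], "hand": 0.3}, {"turn": [0, 0, 0], "translation": [0, 0, -20], "hand": 0.3}, {"turn": [0, 0, 0], "translation": [0, 0, -20], "hand": 0.3}, {"turn": [0, 0, 0], "translation": [0, 0, -20], "hand": 0.3}, {"turn": [0, 0, 0], "translation": [0, 0, -20], "hand": 0.3}, {"turn": [0, 0, 0], "translation": [0, 0, -20], "hand": 0.3}, {"turn": [0, 0, 0], "translation": [0, 0, 0], "hand": 0.3}]}}

```text
time_s: 5.88
eef_pos: [531.5, 196.2, 141.7]
ee_rot: [0.004, 0.383, 0.924, 0.002]
force: [0.1, 0.4, 0.2]
grip_width: 0.469
grip_force: 30.3
```

```bash
python3 - <<'E'
from h import *
c=wrist(); cv2.imwrite("pics/w4.png",c["image"]); print(sense()["eef_pos"],sense()["grip_width"])
E
```

```text
[530.6935799  196.03501801 139.36224799] 0.46557386695320124
```

View pics/w4.png

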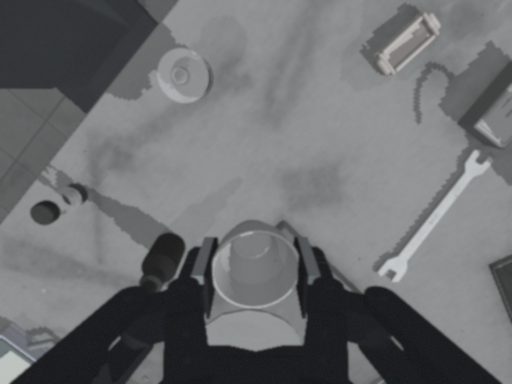

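The crucible is held upright at (255,270). I raise it and carry it to the square recess.

Request:
{"name": "move_arm", "arguments": {"moves": [{"turn": [0, 0, 0], "translation": [0, 0, -30], "hand": 0.3}, {"turn": [0, 0, 0], "translation": [-15, -19, -10], "hand": 0.3}, {"turn": [0, 0, 0], "translation": [-25, -32, 0], "hand": 0.3}, {"turn": [0, 0, 0], "translation": [-25, -32, 0], "hand": 0.3}, {"turn": [0, 0, 0], "translation": [-25, -32, 0], "hand": 0.3}, {"turn": [0, 0, 0], "translation": [-25, -32, 0], "hand": 0.3}, {"turn": [0, 0, 0], "translation": [-25, -32, 0], "hand": 0.3}, {"turn": [0, 0, 0], "translation": [-25, -32, 0], "hand": 0.3}, {"turn": [0, 0, 0], "translation": [-25, -32, 0], "hand": 0.3}, {"turn": [0, 0, 0], "translation": [-25, -32, 0], "hand": 0.3}]}}

```text
time_s: 6.77
eef_pos: [486.3, -152.4, 176.1]
ee_rot: [-0.0, 0.383, 0.924, 0.0]
force: [1.5, 0.2, -0.7]
grip_width: 0.467
grip_force: 30.5
```

Request:
{"name": "move_arm", "arguments": {"moves": [{"turn": [0, 0, 0], "translation": [-25, -32, 0], "hand": 0.3}, {"turn": [0, 0, 0], "translation": [-25, -32, 0], "hand": 0.3}, {"turn": [0, 0, 0], "translation": [-25, -32, 0], "hand": 0.3}, {"turn": [0, 0, 0], "translation": [-11, -11, 0], "hand": 0.3}, {"turn": [0, 0, 0], "translation": [0, 0, 30], "hand": 0.3}, {"turn": [0, 0, 0], "translation": [0, 0, 30], "hand": 0.3}, {"turn": [0, 0, 0], "translation": [0, 0, 30], "hand": 0.3}, {"turn": [0, 0, 0], "translation": [0, 0, 0], "hand": 0.3}, {"turn": [0, 0, 0], "translation": [0, 0, 0], "hand": 0.3}]}}

```text
time_s: 7.52
eef_pos: [472.1, -286.4, 85.8]
ee_rot: [-0.001, 0.383, 0.924, 0.001]
force: [0.7, -0.2, 0.9]
grip_width: 0.469
grip_force: 30.5
```

```bash
python3 - <<'E'
from h import *
c=wrist(); cv2.imwrite("pics/w5.png",c["image"]); s=sense();print(s["eef_pos"],s["ee_rot"])
E
```

```text
[ 472.8558744  -287.07720341   87.40330262] [ 3.35352318e-04  3.82473154e-01  9.23966539e-01 -9.74009905e-05]
```

View pics/w5.png

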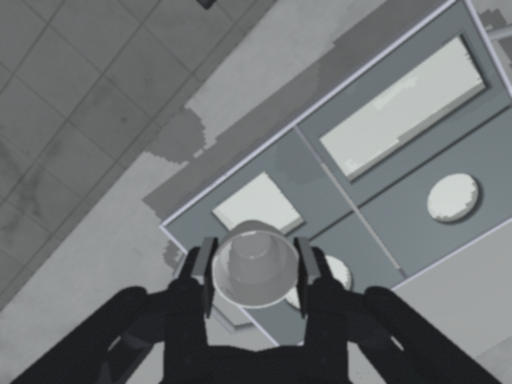

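The square recess is just ahead of the crucible: visible corners (213,212), (264,172), (302,217).

```bash
python3 - <<'E'
from h import *
c=wrist()
P=[ray(c,u,v,13)[:2].round(1) for u,v in((213,212),(264,172),(302,217))]; print(P, "ctr",(P[0]+P[2])/2)
print(sense()["eef_pos"])
for u,v in((453,198),): print("vial",ray(c,u,v,13).round(1))
Q=[ray(c,u,v,13)[:2] for u,v in((320,141),(461,37),(486,85),(351,179))]; print("boat",np.mean(Q,0).round(1),Q)
E
```

```text
[array([ 452.4, -310.5]), array([ 457.1, -263.4]), array([ 500.9, -267.5])] ctr [ 476.65 -289.  ]
[ 473.15574424 -287.45760649   88.1501676 ]
vial [ 565.7 -181.6   13. ]
boat [ 491.8 -173.1] [array([ 468.14081395, -221.90804095]), array([ 480.49816295, -121.29231126]), array([ 515.07757261, -125.01377424]), array([ 503.45043485, -224.0264697 ])]
```

Request:
{"name": "move_arm", "arguments": {"moves": [{"turn": [0, 0, 0], "translation": [-2, 1, 15], "hand": 0.3}, {"turn": [0, 0, 0], "translation": [0, 0, 15], "hand": 0.3}, {"turn": [0, 0, 0], "translation": [0, 0, 8], "hand": 0.3}, {"turn": [0, 0, 0], "translation": [0, 0, 5], "hand": 0.3}, {"turn": [0, 0, 0], "translation": [0, 0, 2], "hand": 0.3}, {"turn": [0, 0, 0], "translation": [0, 0, 0], "hand": 0.3}, {"turn": [0, 0, 0], "translation": [0, 0, 0], "hand": 0.3}]}}

```text
time_s: 8.2
eef_pos: [474.8, -288.1, 42.2]
ee_rot: [0.001, 0.383, 0.924, -0.0]
force: [0.3, 0.7, 0.9]
grip_width: 0.468
grip_force: 30.6
```

Slow release, then up.

Request:
{"name": "move_arm", "arguments": {"moves": [{"turn": [0, 0, 0], "translation": [0, 0, 1], "hand": 0.3}, {"turn": [0, 0, 0], "translation": [0, 0, 0], "hand": 0.5}, {"turn": [0, 0, 0], "translation": [0, 0, 0], "hand": 0.6}, {"turn": [0, 0, 0], "translation": [0, 0, 0], "hand": 0.7}, {"turn": [0, 0, 0], "translation": [0, 0, 0], "hand": 0.75}, {"turn": [0, 0, 0], "translation": [0, 0, 0], "hand": 0.75}, {"turn": [0, 0, 0], "translation": [0, 0, -20], "hand": 0.75}, {"turn": [0, 0, 0], "translation": [0, 0, -30], "hand": 0.75}, {"turn": [0, 0, 0], "translation": [0, 0, -40], "hand": 0.75}, {"turn": [0, 0, 0], "translation": [0, 0, -40], "hand": 1}]}}

```text
time_s: 9.03
eef_pos: [474.0, -287.4, 171.4]
ee_rot: [-0.001, 0.383, 0.924, 0.0]
force: [0.6, 0.2, -0.6]
grip_width: 0.87
grip_force: 0.0
```

```bash
python3 - <<'E'
from h import *
c=wrist(); cv2.imwrite("pics/w6.png",c["image"]); s=sense();print(s["eef_pos"],s["ee_rot"],s["force"])
E
```

```text
[ 476.53432514 -289.53473038  179.99298154] [ 0.00559078  0.38254072  0.92391923 -0.00214359] [ 1.75559082 -1.79837737  9.2703936 ]
```

View pics/w6.png

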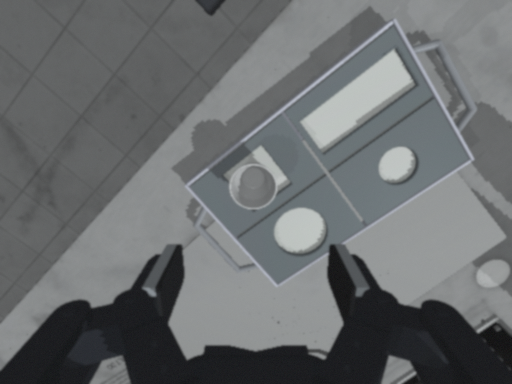

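The crucible stands in its recess at (253,187). I refine the other recesses from this view and move on.

```bash
python3 - <<'E'
from h import *
c=wrist(); g=cv2.cvtColor(c["image"],cv2.COLOR_BGR2GRAY)
m=(g>150).astype(np.uint8)*255; m[:40]=0; m=cv2.morphologyEx(m,cv2.MORPH_OPEN,np.ones((3,3)))
for k in cv2.findContours(m,cv2.RETR_EXTERNAL,cv2.CHAIN_APPROX_NONE)[0]:
    if 200<cv2.contourArea(k)<8000:
        p=np.array([ray(c,*q,13)[:2] for q in k[:,0].astype(float)],np.float32); ce,wh,an=cv2.minAreaRect(p); print(cv2.boundingRect(k),np.round(ce,1),np.round(wh,1),round(an,1))
print("cruc",ray(c,253,187,45).round(1))
E
```

```text
(471, 257, 28, 21) [ 739.3 -185.5] [29.1 27.1] 36.3
(437, 217, 60, 35) [ 691.9 -177.4] [60.8 30.1] 85.7
(274, 200, 48, 42) [ 547.  -296.5] [50.5 48.6] 45.1
(376, 140, 34, 32) [ 560.4 -181.7] [32.1 31.4] 45.1
(253, 140, 33, 39) [ 475.8 -270.6] [13.4 43. ] 81.9
(300, 45, 108, 96) [ 487.9 -173.2] [99.4 34.7] 83.2
cruc [ 478.2 -294.8   45. ]
```

Request:
{"name": "move_arm", "arguments": {"moves": [{"turn": [0, 0, 0.1122], "translation": [0, 0, -10], "hand": 1}, {"turn": [0, 0, 0.1122], "translation": [0, 0, 0], "hand": 1}, {"turn": [0, 0, 0.1122], "translation": [0, 0, 0], "hand": 1}, {"turn": [0, 0, 0.1122], "translation": [0, 0, 0], "hand": 1}, {"turn": [0, 0, 0.1122], "translation": [0, 0, 0], "hand": 1}, {"turn": [0, 0, 0.1122], "translation": [0, 0, 0], "hand": 1}, {"turn": [0, 0, 0.1122], "translation": [0, 0, 0], "hand": 1}, {"turn": [0, 0, 0], "translation": [40, -4, 0], "hand": 1}, {"turn": [0, 0, 0], "translation": [40, -4, 0], "hand": 1}, {"turn": [0, 0, 0], "translation": [40, -4, 0], "hand": 1}]}}

```text
time_s: 9.97
eef_pos: [461.8, -166.5, 179.6]
ee_rot: [-0.0, 0.708, 0.707, -0.0]
force: [0.6, -0.1, 0.6]
grip_width: 0.999
grip_force: 0.0
```

Request:
{"name": "move_arm", "arguments": {"moves": [{"turn": [0, 0, 0], "translation": [40, -4, 0], "hand": 1}, {"turn": [0, 0, 0], "translation": [40, -4, 0], "hand": 1}, {"turn": [0, 0, 0], "translation": [40, -4, 0], "hand": 1}, {"turn": [0, 0, 0], "translation": [40, -4, 0], "hand": 1}, {"turn": [0, 0, 0], "translation": [40, -4, 0], "hand": 1}, {"turn": [0, 0, 0], "translation": [40, -4, 0], "hand": 1}, {"turn": [0, 0, 0], "translation": [40, -4, 0], "hand": 1}, {"turn": [0, 0, 0], "translation": [0, 0, 0], "hand": 1}, {"turn": [0, 0, 0], "translation": [0, 0, 0], "hand": 1}]}}

```text
time_s: 10.72
eef_pos: [434.0, 113.7, 180.0]
ee_rot: [-0.0, 0.706, 0.709, -0.0]
force: [-0.4, 0.5, -0.7]
grip_width: 0.997
grip_force: 0.0
```

```bash
python3 - <<'E'
from h import *
c=wrist(); cv2.imwrite("pics/w7.png",c["image"]); s=sense();print(s["eef_pos"],s["ee_rot"],s["force"])
import pickle; pickle.dump(c,open("w7.pkl","wb"))
E
```

```text
[434.32685911 112.44430908 180.00567007] [-3.68731706e-05  7.06528977e-01  7.07684083e-01 -2.05026795e-04] [-0.18213301 -0.61493291  0.37343807]
```

View pics/w7.png

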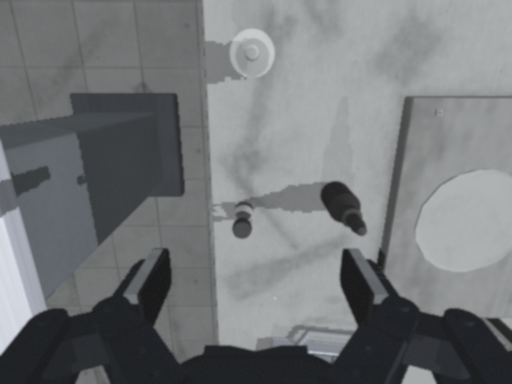

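The vial's cap is at (242,228), the dropper bottle at (343,208) and the weighing bottle's lid at (252,53). The vial is nearest, so it goes next.

```bash
python3 - <<'E'
from h import *
import pickle
c=pickle.load(open("w7.pkl","rb")); print("vial",ray(c,242,228,50).round(1),"weigh",ray(c,252,51,48).round(1),ray(c,252,53,39).round(1))
W=world_map(c); g=cv2.cvtColor(c["image"],cv2.COLOR_BGR2GRAY)
M=(W[...,2]>43)&(W[...,2]<55); M[:,300:]=0; M[245:]=0; M[:180]=0; print("z-mask vial",W[M].mean(0),M.sum())
E
```

```text
vial [421.6  71.   50. ] weigh [430.9 223.7  48. ] [430.8 223.2  39. ]
z-mask vial [421.45864986  70.65026394  49.77487936] 317
```

Request:
{"name": "move_arm", "arguments": {"moves": [{"turn": [0, 0, 0], "translation": [-21, -6, 0], "hand": 0.7}, {"turn": [0, 0, 0], "translation": [-21, -7, 0], "hand": 0.6}, {"turn": [0, 0, 0], "translation": [0, 0, 30], "hand": 0.6}, {"turn": [0, 0, 0], "translation": [0, 0, 30], "hand": 0.6}, {"turn": [0, 0, 0], "translation": [0, 0, 30], "hand": 0.6}, {"turn": [0, 0, 0], "translation": [0, 0, 30], "hand": 0.6}, {"turn": [0, 0, 0], "translation": [0, 0, 20], "hand": 0.6}, {"turn": [0, 0, 0], "translation": [0, 0, 11], "hand": 0.6}, {"turn": [0, 0, 0], "translation": [0, 0, 0], "hand": 0.6}]}}

```text
time_s: 11.52
eef_pos: [420.4, 68.8, 27.2]
ee_rot: [-0.002, 0.708, 0.706, -0.001]
force: [-0.6, 0.6, -0.1]
grip_width: 0.601
grip_force: 0.0
```

Request:
{"name": "move_arm", "arguments": {"grip_force": 30, "moves": [{"turn": [0, 0, 0], "translation": [0, 0, 0], "hand": 0.4}, {"turn": [0, 0, 0], "translation": [0, 0, 0], "hand": 0.3}, {"turn": [0, 0, 0], "translation": [0, 0, 0], "hand": 0.15}, {"turn": [0, 0, 0], "translation": [0, 0, 0], "hand": 0.15}, {"turn": [0, 0, 0], "translation": [0, 0, 0], "hand": 0.15}, {"turn": [0, 0, 0], "translation": [0, 0, 0], "hand": 0.15}, {"turn": [0, 0, 0], "translation": [0, 0, 0], "hand": 0.15}]}}

```text
time_s: 12.1
eef_pos: [422.2, 69.8, 30.3]
ee_rot: [0.001, 0.707, 0.707, 0.001]
force: [-0.6, -3.0, 7.7]
grip_width: 0.229
grip_force: 29.6
```

Request:
{"name": "move_arm", "arguments": {"moves": [{"turn": [0, 0, 0], "translation": [0, 0, -10], "hand": 0.15}, {"turn": [0, 0, 0], "translation": [0, 0, -20], "hand": 0.15}, {"turn": [0, 0, 0], "translation": [0, 0, -30], "hand": 0.15}, {"turn": [0, 0, 0], "translation": [0, 0, -30], "hand": 0.15}, {"turn": [0, 0, 0], "translation": [-25, 14, -10], "hand": 0.15}, {"turn": [0, 0, 0], "translation": [-36, 20, 0], "hand": 0.15}, {"turn": [0, 0, 0], "translation": [-36, 20, 0], "hand": 0.15}, {"turn": [0, 0, 0], "translation": [-36, 20, 0], "hand": 0.15}, {"turn": [0, 0, 0], "translation": [-36, 20, 0], "hand": 0.15}, {"turn": [0, 0, 0], "translation": [-36, 20, 0], "hand": 0.15}]}}

```text
time_s: 12.93
eef_pos: [536.0, -136.7, 129.6]
ee_rot: [0.0, 0.707, 0.707, 0.0]
force: [0.4, 1.0, 0.6]
grip_width: 0.233
grip_force: 29.4
```

Request:
{"name": "move_arm", "arguments": {"moves": [{"turn": [0, 0, 0], "translation": [-36, 20, 0], "hand": 0.15}, {"turn": [0, 0, 0], "translation": [-11, 5, 0], "hand": 0.15}, {"turn": [0, 0, 0], "translation": [0, 0, 0], "hand": 0.15}, {"turn": [0, 0, 0], "translation": [0, 0, 0], "hand": 0.15}]}}

```text
time_s: 13.27
eef_pos: [560.2, -181.8, 129.1]
ee_rot: [-0.0, 0.707, 0.707, 0.0]
force: [-0.1, -0.5, -0.3]
grip_width: 0.232
grip_force: 29.5
```

```bash
python3 - <<'E'
from h import *
c=wrist(); cv2.imwrite("pics/w8.png",c["image"]); s=sense();print(s["eef_pos"],s["ee_rot"],s["force"],s["grip_width"])
E
```

```text
[ 560.04143581 -180.98700668  129.23169934] [-4.44634995e-04  7.07018769e-01  7.07194643e-01  5.50914775e-06] [ 0.45548908  0.46770694 -0.29596695] 0.2377218864919633
```

View pics/w8.png

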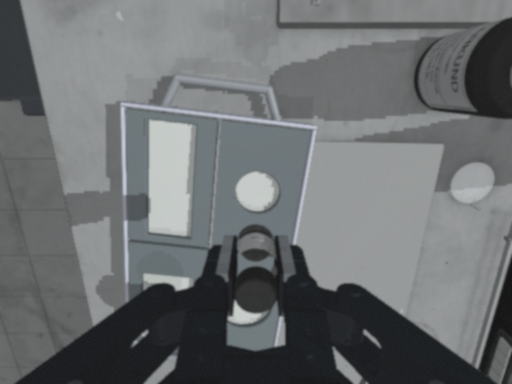

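The vial is held upright over the small recess (visible at (257,191), to be under the tool). Lowering.

Request:
{"name": "move_arm", "arguments": {"moves": [{"turn": [0, 0, 0], "translation": [0, 0, 30], "hand": 0.15}, {"turn": [0, 0, 0], "translation": [0, 0, 30], "hand": 0.15}, {"turn": [0, 0, 0], "translation": [0, 0, 15], "hand": 0.15}, {"turn": [0, 0, 0], "translation": [0, 0, 6], "hand": 0.15}, {"turn": [0, 0, 0], "translation": [0, 0, 3], "hand": 0.15}, {"turn": [0, 0, 0], "translation": [0, 0, 0], "hand": 0.15}, {"turn": [0, 0, 0], "translation": [0, 0, 0], "hand": 0.15}]}}

```text
time_s: 13.9
eef_pos: [561.0, -181.7, 46.6]
ee_rot: [0.001, 0.707, 0.707, 0.0]
force: [-0.5, 0.3, -0.2]
grip_width: 0.233
grip_force: 29.5
```

Request:
{"name": "move_arm", "arguments": {"moves": [{"turn": [0, 0, 0], "translation": [0, 0, 1], "hand": 0.15}, {"turn": [0, 0, 0], "translation": [0, 0, 1], "hand": 0.15}, {"turn": [0, 0, 0], "translation": [0, 0, 0], "hand": 0.15}, {"turn": [0, 0, 0], "translation": [0, 0, 0], "hand": 0.15}]}}

```text
time_s: 14.23
eef_pos: [560.6, -181.9, 43.6]
ee_rot: [0.0, 0.707, 0.707, 0.0]
force: [0.1, -0.3, -0.7]
grip_width: 0.236
grip_force: 29.5
```

Request:
{"name": "move_arm", "arguments": {"moves": [{"turn": [0, 0, 0], "translation": [0, 0, 1], "hand": 0.15}, {"turn": [0, 0, 0], "translation": [0, 0, 0.5], "hand": 0.15}, {"turn": [0, 0, 0], "translation": [0, 0, 0], "hand": 0.15}, {"turn": [0, 0, 0], "translation": [0, 0, 0], "hand": 0.15}]}}

```text
time_s: 14.57
eef_pos: [560.7, -182.0, 43.2]
ee_rot: [0.0, 0.707, 0.707, 0.0]
force: [-4.3, 2.2, 12.1]
grip_width: 0.232
grip_force: 30.6
```

Contact with the floor (12 N). I relieve and release.

Request:
{"name": "move_arm", "arguments": {"moves": [{"turn": [0, 0, 0], "translation": [0, 0, -1], "hand": 0.15}, {"turn": [0, 0, 0], "translation": [0, 0, 0], "hand": 0.25}, {"turn": [0, 0, 0], "translation": [0, 0, 0], "hand": 0.3}, {"turn": [0, 0, 0], "translation": [0, 0, 0], "hand": 0.4}, {"turn": [0, 0, 0], "translation": [0, 0, 0], "hand": 0.5}, {"turn": [0, 0, 0], "translation": [0, 0, 0], "hand": 0.5}, {"turn": [0, 0, 0], "translation": [0, 0, -20], "hand": 0.5}, {"turn": [0, 0, 0], "translation": [0, 0, -35], "hand": 0.5}, {"turn": [0, 0, 0], "translation": [0, 0, -40], "hand": 0.5}, {"turn": [0, 0, 0], "translation": [0, 0, -40], "hand": 0.7}]}}

```text
time_s: 15.4
eef_pos: [560.1, -181.6, 179.1]
ee_rot: [-0.001, 0.707, 0.707, -0.0]
force: [0.6, 0.3, 0.3]
grip_width: 0.626
grip_force: 0.0
```

Request:
{"name": "move_arm", "arguments": {"moves": [{"turn": [0, 0, 0], "translation": [0, 0, 0], "hand": 0.8}, {"turn": [0, 0, 0], "translation": [0, 0, 0], "hand": 0.8}]}}

```text
time_s: 15.57
eef_pos: [561.2, -182.2, 179.9]
ee_rot: [0.002, 0.707, 0.707, 0.001]
force: [-0.1, 0.2, -0.6]
grip_width: 0.801
grip_force: 0.0
```

```bash
python3 - <<'E'
from h import *
c=wrist(); cv2.imwrite("pics/w9.png",c["image"]); s=sense();print(s["eef_pos"],s["ee_rot"],s["force"],s["grip_width"])
W=world_map(c); m=(W[...,2]>56)&(W[...,2]<72)&(abs(W[...,0]-560)<30)&(abs(W[...,1]+182)<30); print("vial cap",W[m].mean(0),W[m].max(0),W[m].min(0))
m=(W[...,2]>38)&(W[...,2]<50)&(abs(W[...,0]-475)<35)&(abs(W[...,1]+288)<35); print("cruc rim",W[m].mean(0),W[m].max(0),W[m].min(0),m.sum())
E
```

```text
[ 560.47315461 -181.80598353  177.87643915] [2.92850251e-04 7.07090183e-01 7.07123314e-01 8.39312394e-05] [ 0.17125612 -0.51299423 -0.86599424] 0.7981771688728841
vial cap [ 560.82762347 -181.37631776   62.77305514] [ 570.21501492 -173.35732468   65.58978237] [ 551.85623722 -191.390871     56.113113  ]
cruc rim [ 491.72699208 -295.81288284   44.99884323] [ 493.27317855 -291.51559265   45.92222063] [ 489.27744724 -302.14042946   43.51027463] 8
```

View pics/w9.png

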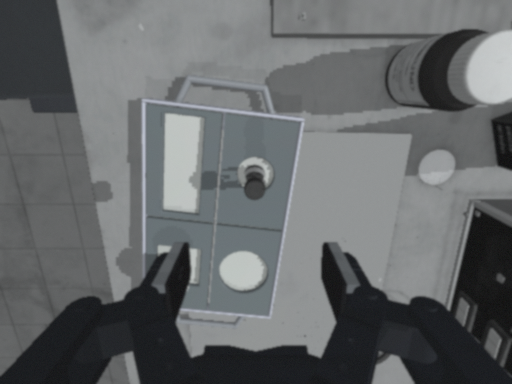

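The vial stands in its recess (cap at (254,187)). Next the weighing bottle.

Request:
{"name": "move_arm", "arguments": {"moves": [{"turn": [0, 0, 0], "translation": [37, -12, 0], "hand": 0.8}, {"turn": [0, 0, 0], "translation": [37, -12, 0], "hand": 0.8}, {"turn": [0, 0, 0], "translation": [37, -12, 0], "hand": 0.8}, {"turn": [0, 0, 0], "translation": [37, -12, 0], "hand": 0.8}, {"turn": [0, 0, 0], "translation": [37, -12, 0], "hand": 0.8}, {"turn": [0, 0, 0], "translation": [37, -12, 0], "hand": 0.8}, {"turn": [0, 0, 0], "translation": [37, -12, 0], "hand": 0.8}, {"turn": [0, 0, 0], "translation": [37, -12, 0], "hand": 0.8}, {"turn": [0, 0, 0], "translation": [37, -12, 0], "hand": 0.8}, {"turn": [0, 0, 0], "translation": [37, -12, 0], "hand": 0.8}]}}

```text
time_s: 16.45
eef_pos: [438.9, 189.7, 176.3]
ee_rot: [-0.001, 0.707, 0.707, -0.001]
force: [0.2, 0.3, 0.1]
grip_width: 0.8
grip_force: 0.0
```

Request:
{"name": "move_arm", "arguments": {"moves": [{"turn": [0, 0, 0], "translation": [35, -10, 0], "hand": 0.8}, {"turn": [0, 0, 0], "translation": [0, 0, 30], "hand": 0.8}, {"turn": [0, 0, 0], "translation": [0, 0, 30], "hand": 0.8}, {"turn": [0, 0, 0], "translation": [0, 0, 20], "hand": 0.8}, {"turn": [0, 0, 0], "translation": [0, 0, 0], "hand": 0.8}, {"turn": [0, 0, 0], "translation": [0, 0, 0], "hand": 0.8}]}}

```text
time_s: 16.95
eef_pos: [429.7, 223.0, 96.7]
ee_rot: [-0.001, 0.707, 0.707, -0.002]
force: [0.1, 0.8, 0.7]
grip_width: 0.802
grip_force: 0.0
```

```bash
python3 - <<'E'
from h import *
c=wrist(); s=sense();print(s["eef_pos"]); W=world_map(c)
m=(W[...,2]>35)&(W[...,2]<55)&(abs(W[...,0]-431)<30)&(abs(W[...,1]-223)<30); print("lid",W[m].mean(0),W[m].max(0),W[m].min(0),m.sum())
import pickle; pickle.dump(c,open("w10.pkl","wb")); cv2.imwrite("pics/w10.png",c["image"])
E
```

```text
[430.5640134  223.09360217  97.92463451]
lid [430.66731954 224.90113311  37.80044331] [449.14665589 242.33177061  50.52056987] [412.39235823 204.95257076  35.00091972] 2109
```

View pics/w10.png

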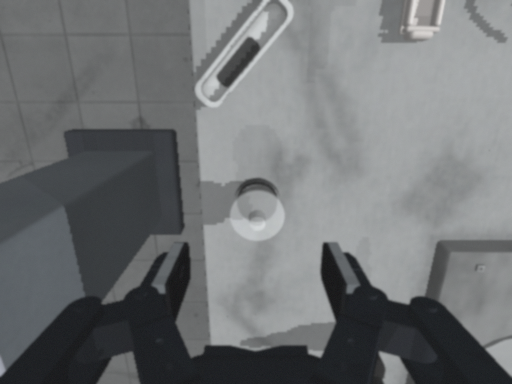

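The bottle is centred at (257,215); the boat is fully visible at (246,52).

Request:
{"name": "move_arm", "arguments": {"grip_force": 40, "moves": [{"turn": [0, 0, 0], "translation": [1, 0, 30], "hand": 0.8}, {"turn": [0, 0, 0], "translation": [0, 0, 25], "hand": 0.8}, {"turn": [0, 0, 0], "translation": [0, 0, 15], "hand": 0.8}, {"turn": [0, 0, 0], "translation": [0, 0, 2], "hand": 0.7}, {"turn": [0, 0, 0], "translation": [0, 0, 0], "hand": 0.5}, {"turn": [0, 0, 0], "translation": [0, 0, 0], "hand": 0.35}, {"turn": [0, 0, 0], "translation": [0, 0, 0], "hand": 0.35}, {"turn": [0, 0, 0], "translation": [0, 0, 0], "hand": 0.35}, {"turn": [0, 0, 0], "translation": [0, 0, 0], "hand": 0.35}, {"turn": [0, 0, 0], "translation": [0, 0, 0], "hand": 0.35}]}}

```text
time_s: 17.83
eef_pos: [431.6, 224.4, 27.5]
ee_rot: [0.001, 0.707, 0.707, 0.001]
force: [-0.4, 0.1, 7.8]
grip_width: 0.401
grip_force: 39.9
```

```bash
python3 - <<'E'
from h import *
import pickle
c=pickle.load(open("w10.pkl","rb")); W=world_map(c)
m=((W[...,2]>6)&(W[...,2]<17)); m[130:]=0; m[:,:190]=0; m[:,310:]=0
g=cv2.cvtColor(c["image"],cv2.COLOR_BGR2GRAY); h=np.zeros_like(g); h[0:115,190:310]=(g[0:115,190:310]>200)*255
for M in(m.astype(np.uint8)*255,h):
    k=max(cv2.findContours(M,cv2.RETR_EXTERNAL,cv2.CHAIN_APPROX_NONE)[0],key=cv2.contourArea)
    p=np.array([ray(c,*q,12)[:2] for q in k[:,0].astype(float)],np.float32); print(cv2.minAreaRect(p),cv2.boundingRect(k))
print([ray(c,u,v,12).round(1) for u,v in((197,88),(212,107),(271,0),(293,12))])
E
```

```text
((420.8723449707031, 326.86285400390625), (81.09223937988281, 20.621753692626953), 47.68583297729492) (195, 0, 99, 108)
((432.45404052734375, 341.2483215332031), (12.036075592041016, 3.734039306640625), 50.224308013916016) (253, 18, 13, 20)
[array([390.8, 305.6,  12. ]), array([400.2, 293.4,  12. ]), array([439. , 356.2,  12. ]), array([452.6, 349.8,  12. ])]
```

Request:
{"name": "move_arm", "arguments": {"moves": [{"turn": [0, 0, 0], "translation": [0, 0, -10], "hand": 0.35}, {"turn": [0, 0, 0], "translation": [0, 0, -30], "hand": 0.35}, {"turn": [0, 0, 0], "translation": [0, 0, -35], "hand": 0.35}, {"turn": [0, 0, 0], "translation": [0, 0, -35], "hand": 0.35}, {"turn": [0, 0, 0], "translation": [-20, 4, -15], "hand": 0.35}, {"turn": [0, 0, 0], "translation": [-38, 8, 0], "hand": 0.35}, {"turn": [0, 0, 0], "translation": [-38, 8, 0], "hand": 0.35}, {"turn": [0, 0, 0], "translation": [-38, 8, 0], "hand": 0.35}, {"turn": [0, 0, 0], "translation": [-38, 8, 0], "hand": 0.35}, {"turn": [0, 0, 0], "translation": [-38, 8, 0], "hand": 0.35}]}}

```text
time_s: 18.67
eef_pos: [474.6, 12.3, 152.2]
ee_rot: [0.001, 0.707, 0.707, 0.001]
force: [1.2, 0.4, -0.0]
grip_width: 0.397
grip_force: 40.0
```

Request:
{"name": "move_arm", "arguments": {"moves": [{"turn": [0, 0, 0], "translation": [-38, 8, 0], "hand": 0.35}, {"turn": [0, 0, 0], "translation": [-38, 8, 0], "hand": 0.35}, {"turn": [0, 0, 0], "translation": [-38, 9, 0], "hand": 0.35}, {"turn": [0, 0, 0], "translation": [-38, 9, 0], "hand": 0.35}, {"turn": [0, 0, 0], "translation": [-38, 9, 0], "hand": 0.35}, {"turn": [0, 0, 0], "translation": [-38, 9, 0], "hand": 0.35}, {"turn": [0, 0, 0], "translation": [-38, 9, 0], "hand": 0.35}, {"turn": [0, 0, 0], "translation": [-38, 9, 0], "hand": 0.35}, {"turn": [0, 0, 0], "translation": [-6, 2, 0], "hand": 0.35}, {"turn": [0, 0, 0], "translation": [0, 0, 0], "hand": 0.35}]}}

```text
time_s: 19.5
eef_pos: [546.3, -297.9, 151.5]
ee_rot: [0.0, 0.708, 0.706, 0.0]
force: [0.1, 0.4, -0.5]
grip_width: 0.398
grip_force: 40.0
```

```bash
python3 - <<'E'
from h import *
c=wrist(); s=sense();print(s["eef_pos"],s["ee_rot"],s["grip_width"]); cv2.imwrite("pics/w11.png",c["image"])
t=capture("top"); im=cv2.resize(t["image"][145:230,300:410],None,fx=6,fy=6,interpolation=cv2.INTER_CUBIC); cv2.imwrite("pics/t11.png",im)
E
```

```text
[ 546.29562496 -296.06316423  151.33444598] [5.16708751e-05 7.07482808e-01 7.06730542e-01 1.20517118e-04] 0.3979252944721927
```

View pics/w11.png

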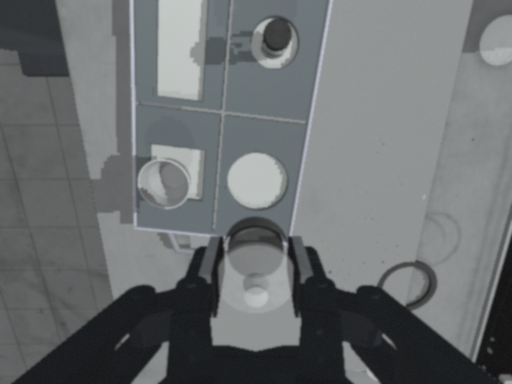

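The bottle is above the large recess. The crucible's rim centre is near (165,183) and its recess near (176,172); I'll check for parallax versus offset.

```bash
python3 - <<'E'
from h import *
c=wrist(); g=cv2.cvtColor(c["image"],cv2.COLOR_BGR2GRAY)
for h in(45,): print([ray(c,u,v,h)[:2].round(1) for u,v in((165,183),(138,183),(191,183),(165,158),(165,208))])
print("recess corners",[ray(c,u,v,13)[:2].round(1) for u,v in((152,145),(204,150))], "large",ray(c,257,180,13).round(1))
W=world_map(c); R=W[158:208,138:192].reshape(-1,3); m=R[:,2]>35; print(m.sum(),np.median(R[m],0),R[m].min(0),R[m].max(0))
print("inner bottom",W[180,172],W[185,165],W[175,165],W[190,180])
x=cv2.resize(c["image"][135:220,125:215],None,fx=6,fy=6,interpolation=cv2.INTER_CUBIC);cv2.imwrite("pics/x11.png",x)
E
```

```text
[array([ 473. , -285.4]), array([ 451. , -285.5]), array([ 494.1, -285.4]), array([ 475. , -264.7]), array([ 470.8, -307.4])]
recess corners [array([ 454.7, -260.3]), array([ 500.6, -264.8])] large [ 547.9 -292.7   13. ]
769 [ 462.40312918 -292.9090101    42.30085415] [ 450.78127147 -308.65670316   35.00705168] [ 546.42646244 -211.60868571  275.19412963]
inner bottom [ 470.394753   -291.86879799   15.98831907] [ 463.89222372 -296.30858818   17.09122886] [ 464.49120989 -287.11829647   16.02858368] [ 477.96834601 -300.13100638   19.97732093]
```

Request:
{"name": "move_arm", "arguments": {"moves": [{"turn": [0, 0, 0], "translation": [0, 0, 35], "hand": 0.35}, {"turn": [0, 0, 0], "translation": [0, 0, 35], "hand": 0.35}, {"turn": [0, 0, 0], "translation": [0, 0, 25], "hand": 0.35}, {"turn": [0, 0, 0], "translation": [0, 0, 10], "hand": 0.35}, {"turn": [0, 0, 0], "translation": [0, 0, 4], "hand": 0.35}, {"turn": [0, 0, 0], "translation": [0, 0, 0], "hand": 0.35}, {"turn": [0, 0, 0], "translation": [0, 0, 0], "hand": 0.35}]}}

```text
time_s: 20.23
eef_pos: [547.3, -296.0, 43.7]
ee_rot: [0.001, 0.707, 0.707, 0.0]
force: [0.3, -0.9, 0.1]
grip_width: 0.402
grip_force: 40.0
```

The crucible is seated: rim centre (473,−286), inner bottom 16 mm. I lower the bottle the rest.

Request:
{"name": "move_arm", "arguments": {"moves": [{"turn": [0, 0, 0], "translation": [0, 0, 1], "hand": 0.35}, {"turn": [0, 0, 0], "translation": [0, 0, 1], "hand": 0.35}, {"turn": [0, 0, 0], "translation": [0, 0, 0.5], "hand": 0.35}, {"turn": [0, 0, 0], "translation": [0, 0, 0], "hand": 0.35}, {"turn": [0, 0, 0], "translation": [0, 0, 0], "hand": 0.35}]}}

```text
time_s: 20.65
eef_pos: [546.9, -296.2, 40.6]
ee_rot: [0.001, 0.707, 0.707, 0.0]
force: [0.1, 1.4, 5.3]
grip_width: 0.395
grip_force: 40.4
```

Contact. Release with limited opening and rise.

Request:
{"name": "move_arm", "arguments": {"moves": [{"turn": [0, 0, 0], "translation": [0, 0, 0], "hand": 0.45}, {"turn": [0, 0, 0], "translation": [0, 0, 0], "hand": 0.5}, {"turn": [0, 0, 0], "translation": [0, 0, 0], "hand": 0.55}, {"turn": [0, 0, 0], "translation": [0, 0, 0], "hand": 0.55}, {"turn": [0, 0, 0], "translation": [0, 0, 0], "hand": 0.55}, {"turn": [0, 0, 0], "translation": [0, 0, -20], "hand": 0.55}, {"turn": [0, 0, 0], "translation": [0, 0, -35], "hand": 0.55}, {"turn": [0, 0, 0], "translation": [0, 0, -40], "hand": 0.55}, {"turn": [0, 0, 0], "translation": [0, 0, -40], "hand": 0.55}, {"turn": [0, 0, 0], "translation": [0, 0, 0], "hand": 0.55}]}}

```text
time_s: 21.48
eef_pos: [548.8, -297.5, 182.8]
ee_rot: [0.007, 0.707, 0.707, 0.001]
force: [0.8, 0.2, 1.0]
grip_width: 0.553
grip_force: 0.0
```

```bash
python3 - <<'E'
from h import *
s=sense();print(s["eef_pos"],s["ee_rot"]); c=capture("top");W=world_map(c)
m=(W[...,2]>45)&(W[...,2]<70)&(abs(W[...,0]-547)<25)&(abs(W[...,1]+296)<25); print(W[m].mean(0) if m.any() else None,m.sum())
c=wrist();W=world_map(c)
m=(W[...,2]>45)&(W[...,2]<70)&(abs(W[...,0]-547)<25)&(abs(W[...,1]+296)<25); print(W[m].mean(0) if m.any() else None,W[m].max(0),m.sum())
E
```

```text
[ 548.75301288 -297.50870865  182.82179121] [6.78381986e-03 7.07026249e-01 7.07154432e-01 6.87935917e-04]
None 0
[ 547.05391833 -295.83168273   50.6159837 ] [ 565.55974526 -278.54848853   62.75343747] 1297
```

The weighing bottle stands at (547,−296), lid at the expected height. Now the long boat.

Request:
{"name": "move_arm", "arguments": {"moves": [{"turn": [0, 0, 0], "translation": [39, -8, 0], "hand": 0.6}, {"turn": [0, 0, 0], "translation": [39, -8, 0], "hand": 0.6}, {"turn": [0, 0, 0], "translation": [39, -8, 0], "hand": 0.6}, {"turn": [0, 0, 0], "translation": [39, -8, 0], "hand": 0.6}, {"turn": [0, 0, 0], "translation": [39, -8, 0], "hand": 0.6}, {"turn": [0, 0, 0], "translation": [39, -8, 0], "hand": 0.6}, {"turn": [0, 0, 0], "translation": [39, -8, 0], "hand": 0.6}, {"turn": [0, 0, 0], "translation": [39, -8, 0], "hand": 0.6}, {"turn": [0, 0, 0], "translation": [39, -8, 0], "hand": 0.6}, {"turn": [0, 0, 0], "translation": [39, -8, 0], "hand": 0.6}]}}

```text
time_s: 22.42
eef_pos: [465.0, 95.9, 172.9]
ee_rot: [-0.001, 0.707, 0.707, -0.001]
force: [0.8, -0.4, -0.4]
grip_width: 0.603
grip_force: 0.0
```

Request:
{"name": "move_arm", "arguments": {"moves": [{"turn": [0, 0, 0], "translation": [39, -8, 0], "hand": 0.6}, {"turn": [0, 0, 0], "translation": [39, -8, 0], "hand": 0.6}, {"turn": [0, 0, 0], "translation": [39, -8, 0], "hand": 0.6}, {"turn": [0, 0, 0], "translation": [39, -8, 0], "hand": 0.6}, {"turn": [0, 0, 0], "translation": [39, -8, 0], "hand": 0.6}, {"turn": [0, 0, 0], "translation": [38, -6, 0], "hand": 0.6}, {"turn": [0, 0, 0.1054], "translation": [0, 0, 0], "hand": 0.6}, {"turn": [0, 0, 0.1054], "translation": [0, 0, 0], "hand": 0.6}, {"turn": [0, 0, 0.1054], "translation": [0, 0, 0], "hand": 0.6}, {"turn": [0, 0, 0.1054], "translation": [0, 0, 0], "hand": 0.6}]}}

```text
time_s: 23.25
eef_pos: [419.7, 327.1, 172.5]
ee_rot: [-0.0, 0.841, 0.542, -0.002]
force: [0.2, 0.4, 0.1]
grip_width: 0.6
grip_force: 0.0
```

Request:
{"name": "move_arm", "arguments": {"moves": [{"turn": [0, 0, 0.1054], "translation": [0, 0, 0], "hand": 0.6}, {"turn": [0, 0, 0.1054], "translation": [0, 0, 0], "hand": 0.6}, {"turn": [0, 0, 0.1054], "translation": [0, 0, 0], "hand": 0.6}, {"turn": [0, 0, 0], "translation": [0, 0, 40], "hand": 0.6}, {"turn": [0, 0, 0], "translation": [0, 0, 20], "hand": 0.6}, {"turn": [0, 0, 0], "translation": [0, 0, 0], "hand": 0.6}, {"turn": [0, 0, 0], "translation": [0, 0, 0], "hand": 0.6}]}}

```text
time_s: 23.83
eef_pos: [419.8, 326.9, 113.2]
ee_rot: [0.0, 0.915, 0.405, -0.002]
force: [-0.1, -0.2, -0.5]
grip_width: 0.6
grip_force: 0.0
```

```bash
python3 - <<'E'
from h import *
c=wrist(); s=sense();print(s["eef_pos"],s["ee_rot"]); cv2.imwrite("pics/w12.png",c["image"])
W=world_map(c); m=((W[...,2]>5)&(W[...,2]<18)&(abs(W[...,0]-421)<50)&(abs(W[...,1]-327)<50)).astype(np.uint8)*255
k=max(cv2.findContours(m,cv2.RETR_EXTERNAL,cv2.CHAIN_APPROX_NONE)[0],key=cv2.contourArea)
p=np.array([ray(c,*q,12)[:2] for q in k[:,0].astype(float)],np.float32); print(cv2.minAreaRect(p),cv2.boundingRect(k))
E
```

```text
[420.59701032 327.22176396 114.52633189] [-5.30666847e-06  9.14507744e-01  4.04568339e-01 -2.12463044e-04]
((421.5437927246094, 327.65509033203125), (81.12518310546875, 20.635732650756836), 47.66155242919922) (243, 144, 27, 96)
```

View pics/w12.png

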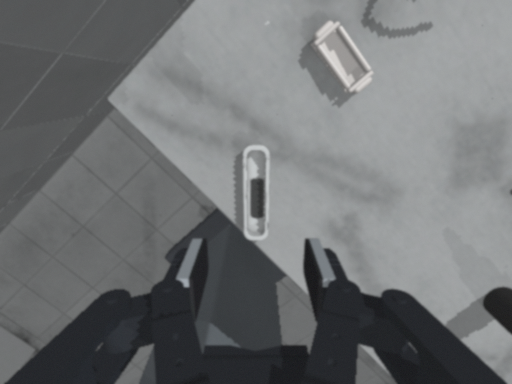

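The boat is aligned with the tool, at (256,192). I descend to z≈24 and grip its upper part.

Request:
{"name": "move_arm", "arguments": {"grip_force": 40, "moves": [{"turn": [0, 0, 0], "translation": [0, 0, 35], "hand": 0.6}, {"turn": [0, 0, 0], "translation": [0, 0, 30], "hand": 0.6}, {"turn": [0, 0, 0], "translation": [0, 0, 16], "hand": 0.6}, {"turn": [0, 0, 0], "translation": [0, 0, 9], "hand": 0.6}, {"turn": [0, 0, 0], "translation": [0, 0, 0], "hand": 0.5}, {"turn": [0, 0, 0], "translation": [0, 0, 0], "hand": 0.35}, {"turn": [0, 0, 0], "translation": [0, 0, 0], "hand": 0.15}, {"turn": [0, 0, 0], "translation": [0, 0, 0], "hand": 0.15}, {"turn": [0, 0, 0], "translation": [0, 0, 0], "hand": 0.15}, {"turn": [0, 0, 0], "translation": [0, 0, 0], "hand": 0.15}]}}

```text
time_s: 24.72
eef_pos: [421.5, 327.7, 26.2]
ee_rot: [-0.0, 0.914, 0.405, 0.002]
force: [-0.6, -0.1, 6.3]
grip_width: 0.215
grip_force: 39.7
```

Request:
{"name": "move_arm", "arguments": {"moves": [{"turn": [0, 0, 0], "translation": [0, 0, 0], "hand": 0.15}, {"turn": [0, 0, 0], "translation": [0, 0, 0], "hand": 0.15}, {"turn": [0, 0, 0], "translation": [0, 0, 0], "hand": 0.15}]}}

```text
time_s: 24.97
eef_pos: [421.5, 327.7, 26.1]
ee_rot: [-0.0, 0.914, 0.405, 0.002]
force: [-0.5, -0.7, 7.9]
grip_width: 0.222
grip_force: 39.7
```

Request:
{"name": "move_arm", "arguments": {"moves": [{"turn": [0, 0, 0], "translation": [0, 0, -8], "hand": 0.15}, {"turn": [0, 0, 0], "translation": [0, 0, -20], "hand": 0.15}, {"turn": [0, 0, 0], "translation": [0, 0, -30], "hand": 0.15}, {"turn": [0, 0, 0], "translation": [0, 0, -30], "hand": 0.15}, {"turn": [0, 0, -0.1033], "translation": [0, 0, -30], "hand": 0.15}, {"turn": [0, 0, -0.1033], "translation": [0, 0, -20], "hand": 0.15}, {"turn": [0, 0, -0.1033], "translation": [0, 0, 0], "hand": 0.15}, {"turn": [0, 0, -0.1033], "translation": [0, 0, 0], "hand": 0.15}, {"turn": [0, 0, -0.1033], "translation": [0, 0, 0], "hand": 0.15}, {"turn": [0, 0, -0.1033], "translation": [0, 0, 0], "hand": 0.15}]}}

```text
time_s: 25.8
eef_pos: [420.4, 327.2, 163.5]
ee_rot: [0.0, 0.746, 0.666, 0.001]
force: [0.9, 0.0, 0.2]
grip_width: 0.221
grip_force: 39.3
```

Request:
{"name": "move_arm", "arguments": {"moves": [{"turn": [0, 0, 0], "translation": [-25, 6, 0], "hand": 0.15}, {"turn": [0, 0, 0], "translation": [-38, 10, 0], "hand": 0.15}, {"turn": [0, 0, 0], "translation": [-38, 10, 0], "hand": 0.15}, {"turn": [0, 0, 0], "translation": [-38, 10, 0], "hand": 0.15}, {"turn": [0, 0, 0], "translation": [-38, 10, 0], "hand": 0.15}, {"turn": [0, 0, 0], "translation": [-38, 10, 0], "hand": 0.15}, {"turn": [0, 0, 0], "translation": [-38, 10, 0], "hand": 0.15}, {"turn": [0, 0, 0], "translation": [-38, 10, 0], "hand": 0.15}, {"turn": [0, 0, 0], "translation": [-38, 10, 0], "hand": 0.15}, {"turn": [0, 0, 0], "translation": [-38, 9, 0], "hand": 0.15}]}}

```text
time_s: 26.63
eef_pos: [471.6, -50.5, 163.5]
ee_rot: [0.001, 0.748, 0.664, 0.0]
force: [1.0, 0.8, -0.5]
grip_width: 0.221
grip_force: 39.3
```

Request:
{"name": "move_arm", "arguments": {"moves": [{"turn": [0, 0, 0], "translation": [-38, 9, 0], "hand": 0.15}, {"turn": [0, 0, 0], "translation": [-38, 9, 0], "hand": 0.15}, {"turn": [0, 0, 0], "translation": [-38, 9, 0], "hand": 0.15}, {"turn": [0, 0, 0], "translation": [-9, 3, 0], "hand": 0.15}, {"turn": [0, 0, 0], "translation": [0, 0, 0], "hand": 0.15}, {"turn": [0, 0, 0], "translation": [0, 0, 0], "hand": 0.15}]}}

```text
time_s: 27.13
eef_pos: [486.8, -173.8, 162.7]
ee_rot: [-0.0, 0.748, 0.664, 0.0]
force: [0.2, 0.7, -1.4]
grip_width: 0.217
grip_force: 39.3
```

```bash
python3 - <<'E'
from h import *
c=wrist(); s=sense();q=s["ee_rot"];print(s["eef_pos"],q,np.degrees(2*np.arctan2(q[2],q[1])),s["grip_width"]); cv2.imwrite("pics/w13.png",c["image"])
E
```

```text
[ 486.77770692 -173.08431748  162.67538816] [-9.95628870e-05  7.47395345e-01  6.64379539e-01  1.26988997e-04] 83.2694871080863 0.22039545076685946
```

View pics/w13.png

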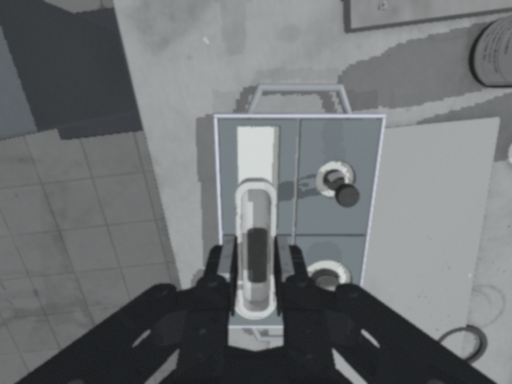

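The boat is held aligned with the long recess. Lowering.

Request:
{"name": "move_arm", "arguments": {"moves": [{"turn": [0, 0, 0], "translation": [0, 1, 35], "hand": 0.15}, {"turn": [0, 0, 0], "translation": [0, 0, 35], "hand": 0.15}, {"turn": [0, 0, 0], "translation": [0, 0, 30], "hand": 0.15}, {"turn": [0, 0, 0], "translation": [0, 0, 15], "hand": 0.15}, {"turn": [0, 0, 0], "translation": [0, 0, 6], "hand": 0.15}, {"turn": [0, 0, 0], "translation": [0, 0, 1], "hand": 0.15}, {"turn": [0, 0, 0], "translation": [0, 0, 0], "hand": 0.15}, {"turn": [0, 0, 0], "translation": [0, 0, 0], "hand": 0.15}]}}

```text
time_s: 27.85
eef_pos: [488.6, -174.1, 41.6]
ee_rot: [0.001, 0.747, 0.664, 0.0]
force: [-0.5, -0.3, 0.6]
grip_width: 0.221
grip_force: 39.3
```

Request:
{"name": "move_arm", "arguments": {"moves": [{"turn": [0, 0, 0], "translation": [0, 0, 1], "hand": 0.15}, {"turn": [0, 0, 0], "translation": [0, 0, 0.5], "hand": 0.15}, {"turn": [0, 0, 0], "translation": [0, 0, 0], "hand": 0.15}, {"turn": [0, 0, 0], "translation": [0, 0, 0], "hand": 0.15}]}}

```text
time_s: 28.18
eef_pos: [488.1, -174.3, 39.2]
ee_rot: [0.0, 0.748, 0.664, 0.0]
force: [-0.5, -0.4, 1.6]
grip_width: 0.217
grip_force: 39.6
```

Request:
{"name": "move_arm", "arguments": {"moves": [{"turn": [0, 0, 0], "translation": [0, 0, 0.5], "hand": 0.15}, {"turn": [0, 0, 0], "translation": [0, 0, 0], "hand": 0.15}, {"turn": [0, 0, 0], "translation": [0, 0, 0], "hand": 0.25}, {"turn": [0, 0, 0], "translation": [0, 0, 0], "hand": 0.3}, {"turn": [0, 0, 0], "translation": [0, 0, 0], "hand": 0.4}, {"turn": [0, 0, 0], "translation": [0, 0, 0], "hand": 0.45}, {"turn": [0, 0, 0], "translation": [0, 0, 0], "hand": 0.45}, {"turn": [0, 0, 0], "translation": [0, 0, -15], "hand": 0.45}, {"turn": [0, 0, 0], "translation": [0, 0, -35], "hand": 0.45}, {"turn": [0, 0, 0], "translation": [0, 0, -40], "hand": 0.45}]}}

```text
time_s: 29.02
eef_pos: [486.9, -173.7, 127.9]
ee_rot: [-0.002, 0.748, 0.664, -0.001]
force: [1.2, 0.4, 0.3]
grip_width: 0.449
grip_force: 0.0
```

Request:
{"name": "move_arm", "arguments": {"moves": [{"turn": [0, 0, 0], "translation": [0, 0, -40], "hand": 0.45}, {"turn": [0, 0, 0], "translation": [-35, 0, -35], "hand": 0.45}, {"turn": [0, 0, 0], "translation": [-35, 0, -35], "hand": 0.45}, {"turn": [0, 0, 0], "translation": [0, 0, 0], "hand": 0.45}, {"turn": [0, 0, 0], "translation": [0, 0, 0], "hand": 0.45}, {"turn": [0, 0, 0], "translation": [0, 0, 0], "hand": 0.45}]}}

```text
time_s: 29.52
eef_pos: [480.6, -232.2, 226.2]
ee_rot: [-0.001, 0.748, 0.664, -0.0]
force: [0.6, -0.1, -0.2]
grip_width: 0.45
grip_force: 0.0
```

```bash
python3 - <<'E'
from h import *
c=wrist(); s=sense();print(s["eef_pos"],s["force"],s["grip_force"]); cv2.imwrite("pics/w14.png",c["image"][60:320,100:450].repeat(2,0).repeat(2,1))
W=world_map(c)
def top(n,x,y,r,z0,z1):
    m=(W[...,2]>z0)&(W[...,2]<z1)&(np.hypot(W[...,0]-x,W[...,1]-y)<r); P=W[m]; print(n,len(P),((P.max(0)+P.min(0))/2).round(1),np.percentile(P[:,2],[5,50,95]).round(1))
top("boat",488,-173,50,20,30); top("vial",560,-182,20,56,70); top("weigh",547,-296,26,48,70); top("cruc",474,-287,30,40,50)
sc=capture("scene"); t=capture("top")
import pickle
for n,k,sl in(("top",t,(slice(150,245),slice(115,265))),("scene",sc,(slice(180,330),slice(130,330)))):
    o=pickle.load(open(n+".pkl","rb"))["image"]; d=cv2.absdiff(o,k["image"]).max(2); print(n,[(nm,d[v-8:v+8,u-8:u+8].max()) for nm,u,v in ((("short",146,184),("drop",241,187)) if n=="top" else (("short",153,288),("drop",243,205)))])
E
```

```text
[ 480.63081349 -231.82463131  225.86015846] [-0.06276205  0.72280347  0.32470531] 0.0
boat 561 [ 491.7 -174.1   23.5] [20.9 24.6 25.9]
vial 328 [ 560.6 -182.4   60.9] [59.3 63.3 64.6]
weigh 783 [ 546.9 -296.9   55.3] [48.4 49.8 60.7]
cruc 293 [ 471.9 -289.1   43.7] [40.4 44.6 46.4]
top [('short', np.uint8(17)), ('drop', np.uint8(15))]
scene [('short', np.uint8(13)), ('drop', np.uint8(10))]
```

View pics/w14.png

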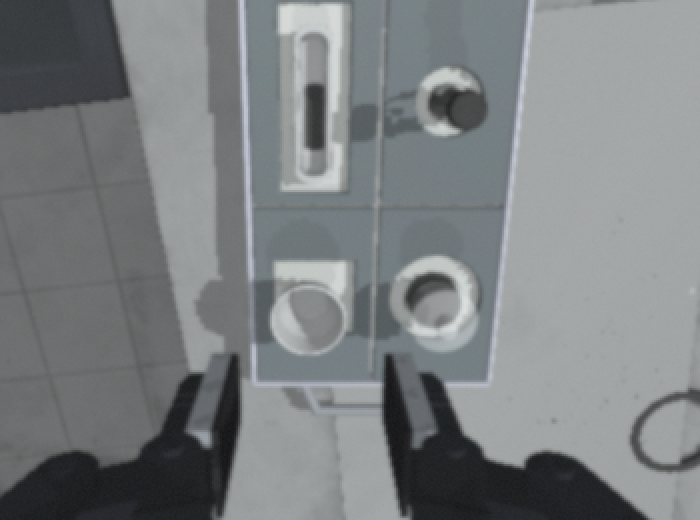

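All four pieces sit on their recess floors with their tops at the expected heights. The two look-alikes have not moved, so I hand in.

```bash
python3 -c "
from rig import finish_job
print(finish_job())"
```

```text
the job is handed in; nothing more can be done
None
```

The caddy is packed and handed in at about 30 s of the 112 s allowed: all four pieces stand in their own recesses within tolerance by the last camera check, and the short boat and dropper bottle show no movement; the judge's result was not returned.

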